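# Turn the drying moulds over with the hot plate isolated

## Robot

A 7-joint arm with a two-finger parallel gripper is mounted at the origin on the work surface. World frame = base frame: x ahead of the robot, y to its left, z up, the work surface at z = 0. Lengths are in m, angles in rad, forces in N, time in s.
With the tool pointing down it reaches from about 0.4 to 0.875 m from the base axis. Payload 19.3 kg.
Tool frame: the origin (TCP) lies between the finger pads; the fingertips stand 17 mm ahead of it and the grasp point (between the pads) lies 2 mm behind it; z points along the fingers, y is the line along which they close (so a half turn about z gives the same grasp; the last joint's range is limited). The gripper opens to 85 mm and grips with 20 to 120 N. Pads are 22 mm wide; open, the fingers measure 114 mm over their backs; the gripper's body (76 mm by 85 mm) begins 54 mm behind the grasp point. The pads swing forward as they close: fully open they stand 13 mm farther back than shut.
Start: joints at [-1.273, 0.521, -0.036, 1.599, 0.021, 1.021, -0.113], TCP at [0.225, 0.583, 0.248] pointing down, gripper open.
Joint ranges: [-2.91, 2.91], [-0.3, 2.13], [-1.5, 1.42], [0.17, 2.43], [-1.26, 4.41], [0.16, 1.93], [-2.52, 2.52]. Speed limits (rad/s): [1.89, 1.89, 2.39, 2.39, 3.01, 3.01, 3.01].

## Interface

Orientations are given as [roll, pitch, yaw] about the fixed x, y, z axes, in that order (R = Rz(yaw) Ry(pitch) Rx(roll)).
In Python, from workcell import bot gives the robot as it stands.
- The arm moves only by the shell command python3 -m inch 'ROWS' [FORCE]. ROWS is JSON, a list of rows, each a list of 7 numbers: the shift along the tool's x, y, z in units of 200 mm (1.0 is 200 mm), then the turn, a rotation vector about the tool's x, y, z in units of 90 degrees (1.0 is 90 degrees), then the opening, from 0 (shut) to 1 (fully open). In form: [[x, y, z, rx, ry, rz, grip], ...]. A call has 1 to 20 rows; each row is the pose to reach, as a shift and turn from the pose commanded when the call began, along the tool's axes at that moment; what a row does not reach only later rows make up. A row lasts 1/8 s, in which the tool goes at most 62.5 mm and 10.7 degrees, less where a joint would pass 70% of its speed; a pose out of reach is approached as far as the arm can. A call with a number of a shift or a turn outside -1 to 1 is refused whole. A call with a gripper value outside its range is refused whole. The fingers move at their own pace and stop on an object; FORCE is the grip in N (left out, the last holds). Time passes only in rows, so rows that repeat a pose let the fingers close. It gives the time, the measured TCP pose, the force, the opening and the grip force at its end, in the units of the state.
- bot.observe(): the state, without advancing time (a new reading comes with each control period).
- bot.grab_frame(name): name is "side" or "top" or "wrist"; returns a dict with "img" (400x640x3 uint8, red, green, blue), "z_map" (400x640 float32, m along the optical axis (not along the pixel's ray), 0 where there is no reading), "vfov" (degrees; the focal length in pixels is half the picture's height over the tangent of half this angle, whatever the lens; pixels are square), "cx", "cy" (the principal point, pixels), "rvec" (rotation vector, rad) and "tvec" (3), from world to camera coordinates, as OpenCV has them. Camera axes: x right, y down, z forward; pixel columns grow to the right and rows downward; lengths in m; the calibration is good to about 2 mm. A picture is of the moment at which its call begins.
- bot.job_done(): hands the job in; it is judged then, once.
The state is a dict: "clock": time; "qpos": joint angles; "qd": joint speeds; "joint_efforts": joint torques, N m; "position": TCP position; "tool_rot": TCP orientation; "force": force on the tool from outside, world axes, zero at the start; "moment": the same for the moment, N m; "grip_width": finger opening in m; "finger_force": force on a finger pad.
Only numpy, scipy, OpenCV 4.12 (cv2) and the standard library are available. Lean on these libraries where they do the work, as an engineer would, in place of code of your own. Each camera call takes 0.05 s, during which the arm holds its last target. There are 200 camera calls.

## Task

The washed cigar moulds are drying on the heated plate, grooves down. Switch the plate off by throwing its isolator handle fully over to off, turn every mould over so that it lies flat on the plate itself, not on another mould, with its grooves up, then throw the handle fully back to on. Never handle a mould while the handle is over on the on side, and do not disturb the jar, the gauge block or the tin.

Things in the scene. Friction and masses are not known exactly. Their poses are not given: they have to be found in the camera images.
- isolator (a joint): the isolator's hinged handle, in rad: 0 = fully off, leaning 0.6 rad from upright to the box's -x side; 1.2 = fully on (as at the start), leaning 0.6 rad to the box's +x side. The grip is heavy: once past upright (0.6) the handle drops over to the nearer end by itself; about 2 N at the grip moves it.
- handle_tip (a point): centre of the top of the handle, 88 mm from the hinge axis. The top 34 mm of the handle is a black grip 18 mm thick (along the swing) and 46 mm wide (along the hinge axis); below it is a steel strip 10 mm thick, 26 mm wide.
- handle_hinge (a point): middle of the hinge axis, 55 mm above the bench; fixed to the isolator box, same axes as the box.
- isolator_box: grey isolator box fixed to the bench, 130 x 84 x 50 mm (x, y, z), two 12 mm ridges along x on its top; origin at the centre of its underside. The handle's hinge runs along its y axis above its middle. It may stand at either end of the plate.
- plate: flat aluminium drying plate fixed to the bench, 340 x 460 mm (x, y), top 16 mm above the bench; origin at the centre of its underside.
- mould_1: one of up to four identical wooden half moulds (some may be absent), 100 x 60 x 24 mm (x, y, z), about 0.11 kg. Origin at the centre of the block. x runs along its length, y across its width; +z points out of its smooth back, -z out of its grooved face (three cigarillo grooves along x). It starts lying on the plate smooth back up, its length roughly along the plate's longer side.
- mould_2: one of up to four identical wooden half moulds (some may be absent), 100 x 60 x 24 mm (x, y, z), about 0.11 kg. Origin at the centre of the block. x runs along its length, y across its width; +z points out of its smooth back, -z out of its grooved face (three cigarillo grooves along x). It starts lying on the plate smooth back up, its length roughly along the plate's longer side.
- mould_3: one of up to four identical wooden half moulds (some may be absent), 100 x 60 x 24 mm (x, y, z), about 0.11 kg. Origin at the centre of the block. x runs along its length, y across its width; +z points out of its smooth back, -z out of its grooved face (three cigarillo grooves along x). It starts lying on the plate smooth back up, its length roughly along the plate's longer side.
- mould_4: one of up to four identical wooden half moulds (some may be absent), 100 x 60 x 24 mm (x, y, z), about 0.11 kg. Origin at the centre of the block. x runs along its length, y across its width; +z points out of its smooth back, -z out of its grooved face (three cigarillo grooves along x). It starts lying on the plate smooth back up, its length roughly along the plate's longer side.
- glue_jar: bystander: amber jar with a white cap, 64 mm diameter, 75 mm high, at the other end of the plate from the isolator; origin at the centre of its underside.
- gauge_block: bystander: dark wooden gauge block 60 x 100 x 30 mm beyond the plate; origin at the centre of its underside.
- tin: bystander: steel tin, 72 mm diameter, 55 mm high, beyond the plate; origin at the centre of its underside.
Mind the look-alikes: they are no part of the job. Leave any blue or turquoise look-alike of the mould_2 alone.

How it is judged:
On the way, in this order (a step that is already met when the one before it is completed fails the run):
1. the isolator handle is thrown fully to off (value of joint isolator below 0.15 rad), for 0.2 s.
2. with the handle still off, every mould lies flat on the plate, grooves up (value of joint isolator below 0.15 rad and angle between each of mould_1, mould_2, mould_3, mould_4's own z axis and vertical above 3.04 rad and z of mould_1 in the frame of plate between 0.02 and 0.033 m and x of mould_1 in the frame of plate between -0.16 and 0.16 m and y of mould_1 in the frame of plate between -0.22 and 0.22 m and linear speed of each of mould_1, mould_2, mould_3, mould_4 below 0.03 m/s and z of mould_2 in the frame of plate between 0.02 and 0.033 m and x of mould_2 in the frame of plate between -0.16 and 0.16 m and y of mould_2 in the frame of plate between -0.22 and 0.22 m and z of mould_3 in the frame of plate between 0.02 and 0.033 m and x of mould_3 in the frame of plate between -0.16 and 0.16 m and y of mould_3 in the frame of plate between -0.22 and 0.22 m and z of mould_4 in the frame of plate between 0.02 and 0.033 m and x of mould_4 in the frame of plate between -0.16 and 0.16 m and y of mould_4 in the frame of plate between -0.22 and 0.22 m), for 0.2 s.
3. the handle is thrown fully back to on (value of joint isolator above 1.05 rad), for 0.2 s.
At the end, for the whole second after the job is handed in: The handle is on (joint above 1.05 rad); every mould present rests on the plate's top (not on another mould), grooves up and flat within 0.1 rad, its centre within the plate's outline, at rest (value of joint isolator above 1.05 rad and angle between each of mould_1, mould_2, mould_3, mould_4's own z axis and vertical above 3.04 rad and z of mould_1 in the frame of plate between 0.02 and 0.033 m and x of mould_1 in the frame of plate between -0.16 and 0.16 m and y of mould_1 in the frame of plate between -0.22 and 0.22 m and linear speed of each of mould_1, mould_2, mould_3, mould_4 below 0.03 m/s and z of mould_2 in the frame of plate between 0.02 and 0.033 m and x of mould_2 in the frame of plate between -0.16 and 0.16 m and y of mould_2 in the frame of plate between -0.22 and 0.22 m and z of mould_3 in the frame of plate between 0.02 and 0.033 m and x of mould_3 in the frame of plate between -0.16 and 0.16 m and y of mould_3 in the frame of plate between -0.22 and 0.22 m and z of mould_4 in the frame of plate between 0.02 and 0.033 m and x of mould_4 in the frame of plate between -0.16 and 0.16 m and y of mould_4 in the frame of plate between -0.22 and 0.22 m); the robot touches nothing.
It fails at once if a mould is handled while the isolator handle is on the on side of upright (value of joint isolator above 0.7 rad and (contact force between the fingers and mould_1 above 2 N or contact force between the fingers and mould_2 above 2 N or contact force between the fingers and mould_3 above 2 N or contact force between the fingers and mould_4 above 2 N)).
It fails at once if the jar, the gauge block or the tin is disturbed by more than 3 cm (distance of any of glue_jar, gauge_block, tin from where it was at the start of the episode above 0.03 m).
Of mould_1, mould_2, mould_3, mould_4 only 3 to 4 are there at a start; the rules pass over those that are not, and their reading is None.
At some moment in a run one of mould_1, mould_2, mould_3, mould_4 may be knocked a few centimetres aside while the robot is not near it.
Once in a run the grip may slacken for a moment while it holds something.
It also fails if it takes over 210 s, if anything falls off the work surface, if the arm or the gripper's body presses on something with over 40 N, if the wrist force passes 120 N, or if a joint passes its speed limit or range.

## Working session

There is one attempt and no reset: what is moved stays moved. The work goes in short steps, Python scripts to look and compute and a shell command to move; the robot and the scene stay as the last step left them, time stands still between calls to the robot, and variables do not carry over. Pictures are saved under pics/ and viewed, at most 14 in all, crops included, and the job is handed in when it is done.

```bash
mkdir -p pics; ls
cat > h.py <<'E'
import numpy as np, cv2
from workcell import bot
from scipy.spatial.transform import Rotation as R
def grab(n):
    f=bot.grab_frame(n); f['f']=200/np.tan(np.radians(f['vfov'])/2); f['R']=cv2.Rodrigues(np.array(f['rvec'],float))[0]; f['t']=np.array(f['tvec'],float).ravel(); return f
def world(f):
    v,u=np.mgrid[0:400,0:640]; z=f['z_map']
    P=np.stack([(u-f['cx'])/f['f']*z,(v-f['cy'])/f['f']*z,z],-1)-f['t']
    W=P@f['R']; W[z==0]=np.nan; return W
def proj(f,p):
    c=f['R']@np.array(p)+f['t']; return c[:2]/c[2]*f['f']+[f['cx'],f['cy']]
def save(n,im,s=1.25):
    cv2.imwrite('pics/'+n,cv2.resize(im[:,:,::-1],None,fx=s,fy=s,interpolation=cv2.INTER_CUBIC))
E
python3 - <<'E'
from h import *
o=bot.observe(); print({k:np.round(v,3).tolist() for k,v in o.items()})
for n in('top','side'):
    f=grab(n); save(n+'0.png',f['img']); np.savez(n+'0.npz',**f)
    print(n,f['vfov'],-f['R'].T@f['t'],f['R'].round(2).tolist())
E
```

```text
pics
{'clock': 0.0, 'qpos': [-1.273, 0.522, -0.036, 1.6, 0.021, 1.021, -0.113], 'qd': [-0.001, -0.001, 0.0, -0.002, -0.001, 0.001, 0.0], 'joint_efforts': [0.0, -92.708, 1.98, -36.993, 0.018, 0.008, 0.0], 'position': [0.225, 0.583, 0.248], 'tool_rot': [-3.14, 0.0, 2.774], 'force': [0.843, 0.665, -0.075], 'moment': [0.011, 0.025, 0.002], 'finger_force': 0.0, 'grip_width': 0.085}
top 43.64985579482951 [0.2420463  0.09642681 1.5148952 ] [[0.01, -1.0, 0.01], [-0.98, -0.01, -0.19], [0.19, -0.01, -0.98]]
side 53.17701294978966 [ 0.47609768 -0.93941305  1.05343033] [[1.0, -0.04, -0.0], [-0.03, -0.68, -0.74], [0.03, 0.74, -0.68]]
```

View pics/top0.png

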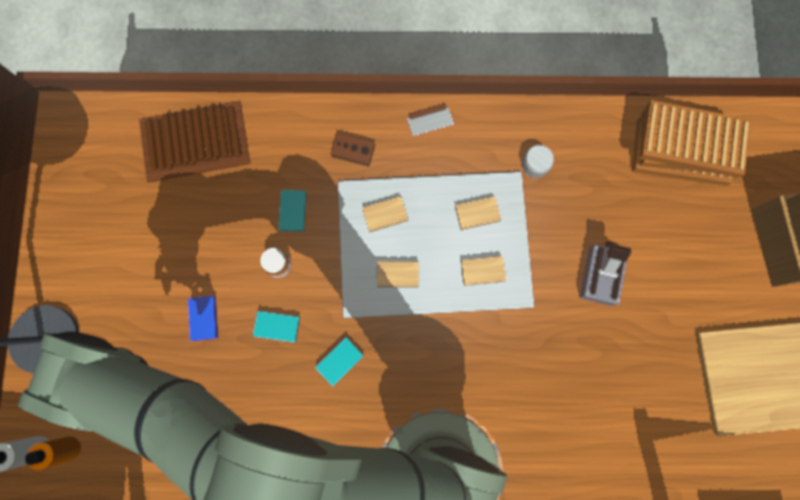

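View pics/side0.png

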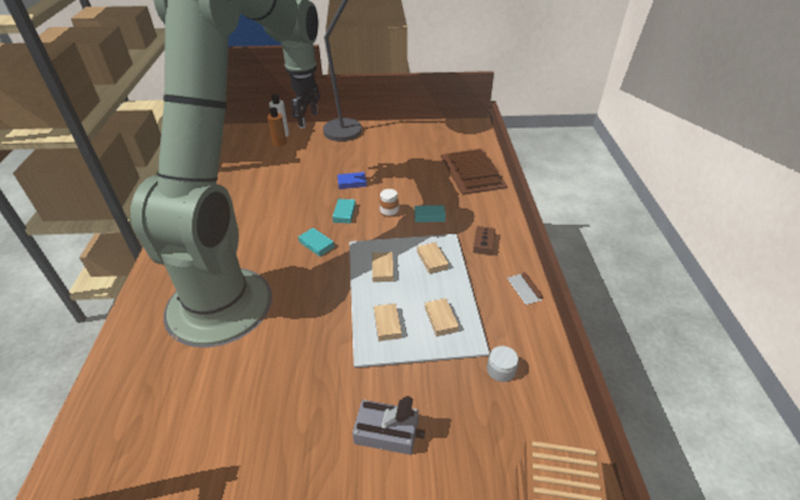

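The top view shows a plate with 4 tan moulds, at pixels (of 800x500) (385,213), (478,212), (399,272) and (483,269). The isolator is at (605,272) with its handle leaning to +x, the jar at (273,261), the gauge block at (353,148) and the tin at (538,160). The blue and turquoise look-alikes, (202,318), (276,325), (340,360) and (292,210), all lie off the plate, so I pick the four tan blocks on the plate.

```bash
cat >> h.py <<'E'
def moulds(f,zlo=.031,zhi=.050,box=None):
    W=world(f); c=f['img'].astype(int); out=[]
    m=(W[...,2]>zlo)&(W[...,2]<zhi)&(c[...,0]-c[...,2]>40)
    if box is not None: m&=(W[...,0]>box[0])&(W[...,0]<box[1])&(W[...,1]>box[2])&(W[...,1]<box[3])
    n,l,s,ce=cv2.connectedComponentsWithStats(cv2.morphologyEx(m.astype(np.uint8),cv2.MORPH_OPEN,np.ones((3,3))))
    for i in range(1,n):
        if s[i,4]<150: continue
        p=W[l==i]; r=cv2.minAreaRect((p[:,:2]*1000).astype(np.float32)); (cx,cy),(w,h),a=r
        if w<h: w,h,a=h,w,a+90
        out.append((cx,cy,np.median(p[:,2])*1000,w,h,(a+90)%180-90,s[i,4],*ce[i]))
    return out
E
python3 - <<'E'
from h import *
box=(.3,.8,-.35,.35)
for n in('top','side'):
    f=dict(np.load(n+'0.npz')); print(n)
    for o in moulds(f,box=box): print(np.round(o,1))
    W=world(f); c=f['img'].astype(int)
    m=(W[...,2]>.008)&(W[...,2]<.024)&(c.min(-1)>60)&(np.ptp(c,axis=-1)<40)&(W[...,0]>.3)&(W[...,0]<.8)&(abs(W[...,1])<.4)
    m=cv2.morphologyEx(m.astype(np.uint8),cv2.MORPH_OPEN,np.ones((3,3)))
    p=W[m>0]; print('plate',cv2.minAreaRect((p[:,:2]*1000).astype(np.float32)),np.median(p[:,2]))
    m=(W[...,2]>.03)&(W[...,2]<.2)&(W[...,1]<-.2)&(W[...,1]>-.6)&(W[...,0]>.25)&(W[...,0]<.6)
    p=W[m&(W[...,2]<.075)]; print('box',cv2.minAreaRect((p[:,:2]*1000).astype(np.float32)),np.median(p[:,2]))
    for lo in (.075,.09,.1,.11,.115,.12,.125):
        p=W[m&(W[...,2]>lo)]; print(lo,len(p),p.mean(0).round(3) if len(p) else '')
    print(proj(f,[.45,-.37,.05]))
    u,v=proj(f,[.42,-.4,.08]).astype(int)
    save(n+'c.png',f['img'][max(0,v-55):v+55,max(0,u-70):u+70],5)
E
```

```text
top
[601.5 133.8  38.9  99.8  62.1 -73.2 629.  307.7 170.7]
[606.  -92.6  38.4  99.3  61.9 -77.6 613.  382.3 169.7]
[ 463.3 -103.6   38.8  100.9   60.4  -83.5  656.   386.6  216.2]
[454.  101.9  38.7  96.1  60.8  89.9 643.  317.9 218.6]
plate ((534.2843017578125, 12.958526611328125), (340.83154296875, 460.1954345703125), 3.5325257778167725) 0.014934875106072934
box ((464.6578369140625, -395.96844482421875), (86.3956298828125, 149.73255920410156), 76.58112335205078) 0.05100173078509224
0.075 283 [ 0.488 -0.4    0.111]
0.09 231 [ 0.492 -0.401  0.117]
0.1 203 [ 0.494 -0.401  0.121]
0.11 174 [ 0.495 -0.402  0.123]
0.115 150 [ 0.497 -0.402  0.125]
0.12 119 [ 0.498 -0.403  0.127]
0.125 72 [ 0.499 -0.403  0.129]
[477.05199456 220.61760314]
side
[605.5 130.2  37.2 102.5  61.  -73.9 303.  345.2 204.4]
[458.   95.8  37.4  99.5  55.   88.8 281.  306.  213.2]
[609.5 -97.5  38.  101.8  61.2 -77.6 430.  352.5 251.5]
[ 467.4 -107.    37.9  103.2   58.8  -83.4  438.   309.2  255.8]
plate ((534.9005737304688, 43.345428466796875), (346.4260559082031, 681.816162109375), 4.655884742736816) 0.013710139614514939
box ((467.0013427734375, -400.7164306640625), (84.95264434814453, 147.6346435546875), 76.4501724243164) 0.0487921157699689
0.075 261 [ 0.493 -0.41   0.114]
0.09 222 [ 0.497 -0.411  0.119]
0.1 209 [ 0.498 -0.412  0.121]
0.11 183 [ 0.5   -0.411  0.123]
0.115 160 [ 0.501 -0.411  0.124]
0.12 128 [ 0.503 -0.411  0.126]
0.125 76 [ 0.503 -0.41   0.128]
[304.46963116 327.35456381]
```

View pics/sidec.png

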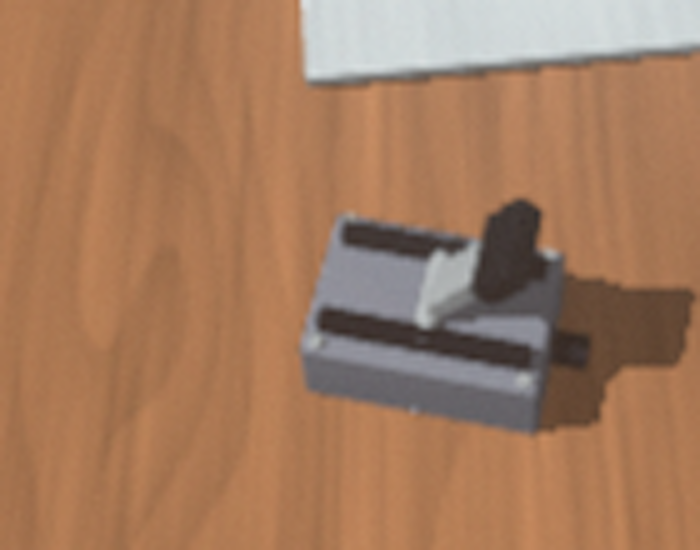

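The crop shows the box with its black grip leaning right (+x, on) at about (510,250). The hinge is about (0.456,-0.396) with yaw -13.4°. Depth from the two views gives mould tops near 39 mm and a handle tip near z 0.128, both matching the text. First I move towards the isolator.

```bash
cat >> h.py <<'E'
def state():
    o=bot.observe(); return np.array(o['position']),R.from_euler('xyz',o['tool_rot']).as_matrix(),o
def rel(p,Rt=None):
    "row units from current pose to world p and target rotation"
    P,M,_=state(); s=M.T@(np.array(p)-P)/.2
    r=R.from_matrix(M.T@(M if Rt is None else Rt)).as_rotvec()/(np.pi/2)
    return np.r_[s,r].round(3).tolist()
def ax(z,y):
    "rotation with tool z along z, tool y approx y"
    z=np.array(z,float); z/=np.linalg.norm(z); y=np.array(y,float); y-=z*(y@z); y/=np.linalg.norm(y)
    return np.c_[np.cross(y,z),y,z]
E
python3 -m inch '[[-0.9,-0.35,0,0,0,0.3,0],[-0.9,-0.35,0,0,0,0.3,0],[-0.9,-0.35,0,0,0,0.3,0],[-0.9,-0.35,0,0,0,0.3,0],[-0.9,-0.35,0,0,0,0.3,0],[-0.9,-0.35,0,0,0,0.3,0]]'
python3 - <<'E'
from h import *
P,M,o=state(); print(o['qpos'])
e=np.array([np.cos(-.234),np.sin(-.234),0])
Rt=ax([0,0,-1],e)
for p in ([.52,.28,.25],[.6,.05,.25],[.61,-.2,.25],[.5485,-.418,.25]): print(rel(p,Rt))
E
```

```text
clock: 0.85
position: [0.3664, 0.4542, 0.2481]
tool_rot: [-3.141, -0.001, 2.305]
force: [-0.3, 1.4, 1.1]
grip_width: -0.0
finger_force: 0.0
[-1.06713003  0.45769464  0.10325679  1.71791408 -0.05598509  0.96910895
 -0.20865378]
[-1.161, -0.013, -0.01, -0.0, -0.0, 0.616]
[-2.283, -0.486, -0.01, -0.0, -0.0, 0.616]
[-3.245, -1.287, -0.011, -0.0, -0.0, 0.616]
[-3.848, -2.245, -0.01, -0.0, -0.0, 0.616]
```

```bash
python3 -m inch '[[-1,-0.05,0,0,0,0.3,0],[-1,-0.05,0,0,0,0.3,0],[-1,-0.05,0,0,0,0.3,0],[-1,-0.05,0,0,0,0.3,0],[-1,-0.05,0,0,0,0.3,0],[-1,-0.05,0,0,0,0.3,0]]'
python3 - <<'E'
from h import *
e=np.array([np.cos(-.234),np.sin(-.234),0])
Rt=ax([0,0,-1],e)
for p in ([.58,.12,.25],[.6,-.07,.25],[.61,-.2,.25],[.5485,-.418,.25]): print(rel(p,Rt))
E
```

```text
clock: 1.6
position: [0.4925, 0.2996, 0.2481]
tool_rot: [-3.141, -0.001, 1.835]
force: [-0.1, 0.1, 0.2]
grip_width: -0.0001
finger_force: 0.0
[-0.981, 0.188, -0.01, -0.0, -0.0, 0.317]
[-1.924, 0.037, -0.011, -0.0, -0.0, 0.317]
[-2.565, -0.084, -0.011, -0.0, -0.0, 0.317]
[-3.537, -0.665, -0.011, -0.0, -0.0, 0.317]
```

```bash
python3 -m inch '[[-1,0.25,0,0,0,0.317,0],[-1,0.25,0,0,0,0.317,0],[-1,0.25,0,0,0,0.317,0],[-1,0.25,0,0,0,0.317,0],[-1,0.25,0,0,0,0.317,0],[-1,0.25,0,0,0,0.317,0]]'
python3 -m inch '[[-1,0.25,0,0,0,0,0],[-1,0.25,0,0,0,0,0],[-1,0.25,0,0,0,0,0],[-1,0.25,0,0,0,0,0],[-1,0.25,0,0,0,0,0]]'
python3 - <<'E'
from h import *
print(state()[2]['qpos'])
e=np.array([np.cos(-.234),np.sin(-.234),0])
Rt=ax([0,0,-1],e)
for p in ([.5485,-.418,.25],[.5485,-.418,.117]): print(rel(p,Rt))
E
```

```text
clock: 2.35
position: [0.5928, 0.1197, 0.2481]
tool_rot: [-3.141, -0.001, 1.337]
force: [0.1, 0.8, 0.1]
grip_width: 0.0001
finger_force: 0.0
clock: 2.98
position: [0.5951, -0.0883, 0.2483]
tool_rot: [-3.141, -0.0, 1.334]
force: [0.0, 0.6, -0.5]
grip_width: 0.0001
finger_force: 0.0
[-0.23821915  0.51727063  0.42001907  1.68128331 -0.24330734  0.99499458
  0.02923254]
[-1.657, 0.161, -0.009, -0.0, -0.0, -0.002]
[-1.657, 0.161, 0.656, -0.0, -0.0, -0.002]
```

```bash
python3 -m inch '[[-0.9,0.16,0,0,0,0,0],[-0.9,0.16,0,0,0,0,0],[-0.9,0.16,0,0,0,0,0],[-0.9,0.16,0,0,0,0,0],[-0.9,0.16,0,0,0,0,0]]'
python3 -m inch '[[-0.75,0,0,0,0,0,0],[-0.75,0,0,0,0,0,0],[-0.75,0,0.3,0,0,0,0],[-0.75,0,0.65,0,0,0,0],[-0.75,0,0.65,0,0,0,0],[-0.75,0,0.65,0,0,0,0]]'
python3 - <<'E'
from h import *
print(state()[2]['qpos'])
f=grab('top'); save('t1.png',f['img'][150:280,400:560],5)
e=np.array([np.cos(-.234),np.sin(-.234),0])
for p in ([.5485,-.418,.117],): print(rel(p,ax([0,0,-1],e)))
E
```

```text
clock: 3.6
position: [0.5849, -0.2686, 0.248]
tool_rot: [-3.141, -0.001, 1.336]
force: [1.0, 0.9, 0.2]
grip_width: 0.0001
finger_force: 0.0
clock: 4.35
position: [0.5501, -0.4158, 0.1196]
tool_rot: [3.141, -0.0, 1.336]
force: [-0.0, 0.3, 0.4]
grip_width: -0.0003
finger_force: 0.0
[ 0.3420808   0.800425    0.36660078  1.52570004 -0.3412587   0.87844984
  0.59099451]
[-0.009, -0.007, 0.019, 0.002, 0.0, -0.001]
```

View pics/t1.png

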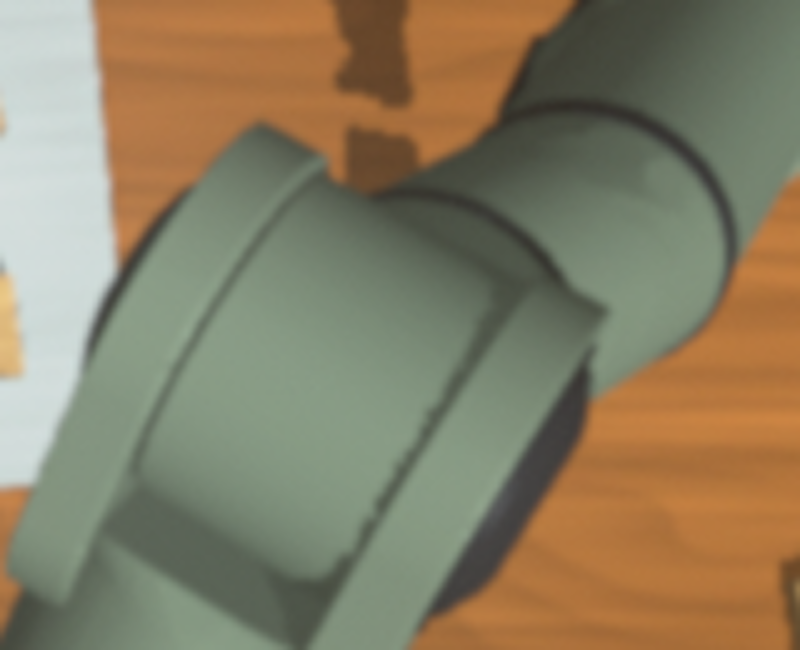

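The arm hides the handle in this view, so I push slowly and watch the force.

```bash
python3 -m inch '[[0,-0.1,0,0,0,0,0],[0,-0.17,0,0,0,0,0],[0,-0.24,0,0,0,0,0],[0,-0.31,0,0,0,0,0],[0,-0.38,0,0,0,0,0],[0,-0.45,0,0,0,0,0],[0,-0.52,0,0,0,0,0],[0,-0.58,0,0,0,0,0],[0,-0.58,0,0,0,0,0]]'
python3 - <<'E'
from h import *
f=grab('side'); save('s1.png',f['img'][270:390,250:410],5)
W=world(f); e=np.array([np.cos(-.234),np.sin(-.234)])
c=f['img'].astype(int)
print([ (proj(f,[*(np.array([.456,-.396])+s*.0497*e),.128])-[250,270])*5 for s in(-1,1)])
E
```

```text
clock: 5.52
position: [0.443, -0.3917, 0.1212]
tool_rot: [3.126, 0.004, 1.336]
force: [36.8, -9.1, 4.9]
grip_width: 0.0002
finger_force: 17.2
[array([185.84118987, 237.52451298]), array([374.90416288, 270.58241087])]
```

View pics/s1.png

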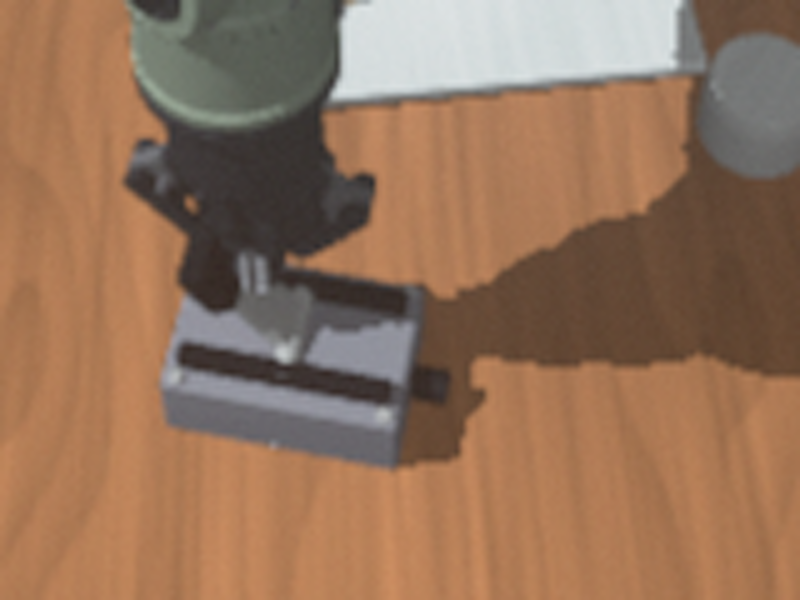

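The handle is now over on the off side, pressed against its end at 37 N. I back off and lift, then fit a quick arm model for planning.

```bash
python3 -m inch '[[0,0.2,0,0,0,0,0],[0,0.25,0,0,0,0,0],[0,0.25,-0.4,0,0,0,0],[0.4,0.25,-0.7,0,0,0,0.5],[0.9,0.25,-0.7,0,0,0,1],[0.9,0.25,-0.7,0,0,0,1],[0.9,0.25,-0.7,0,0,0,1]]'
cat > arm.py <<'E'
import numpy as np, itertools
from scipy.spatial.transform import Rotation as R
from scipy.optimize import least_squares
D=[([-1.273,.5215,-.036,1.5995,.021,1.021,-.113],(.225,.583,.248),2.774),
([-1.06713003,0.45769464,0.10325679,1.71791408,-0.05598509,0.96910895,-0.20865378],(.3664,.4542,.2481),2.305),
([-0.23821915,0.51727063,0.42001907,1.68128331,-0.24330734,0.99499458,0.02923254],(.5951,-.0883,.2483),1.334),
([0.3420808,0.800425,0.36660078,1.52570004,-0.3412587,0.87844984,0.59099451],(.5501,-.4158,.1196),1.336)]
def fk(q,L,s,full=False):
    c=[s[0]*q[0],q[1],s[1]*q[2],q[3],s[2]*q[4],q[5],s[3]*q[6]+L[4]]
    M=R.identity(); p=np.array([0,0,L[0]]); pts=[p]
    for i,a in enumerate(c):
        M=M*R.from_euler('zyzyzyz'[i],a)
        if i in(1,3,5):
            p=p+M.apply([0,0,L[(i+1)//2]]); pts.append(p)
    return p,M.as_matrix(),pts
E
python3 - <<'E'
from arm import *
from h import *
P,M,o=state(); print(P)
D.append((o['qpos'],P,o['tool_rot'][2]))
for s in itertools.product([1,-1],repeat=4):
    def res(L):
        r=[]
        for q,p,y in D:
            a,m,_=fk(q,L,s); r+=list(a-p)+list((m-R.from_euler('xyz',[np.pi,0,y]).as_matrix()).ravel()*.3)
        return r
    b=min((least_squares(res,[.3,.45,.45,.25,g]) for g in(-2,0,2,4)),key=lambda b:b.cost)
    print(s,b.cost,b.x.round(4))
f=grab('top'); 
for m in moulds(f,box=(.3,.8,-.35,.35)): print(np.round(m[:7],1))
f=grab('side'); 
for m in moulds(f,box=(.3,.8,-.35,.35)): print(np.round(m[:7],1))
W=world(f); m=(W[...,2]>.115)&(W[...,2]<.14)&(W[...,1]<-.3)&(W[...,1]>-.5)&(W[...,0]>.35)&(W[...,0]<.55); print(W[m].mean(0),m.sum())
E
```

```text
clock: 6.45
position: [0.5274, -0.2227, 0.2589]
tool_rot: [3.141, -0.002, 1.338]
force: [0.1, -0.3, 0.1]
grip_width: 0.0725
finger_force: 0.0
[ 0.52740637 -0.22273211  0.25891127]
(1, 1, 1, 1) 1.2814978001962603 [-52.228    1.2912  -0.6711 -50.9823   1.4208]
(1, 1, 1, -1) 1.48504369789244 [-52.228    1.2912  -0.6711 -50.9824   3.0172]
(1, 1, -1, 1) 1.1766241524269352 [-0.6747  0.1325  0.0407 -0.8606  1.0329]
(1, 1, -1, -1) 1.477832688696718 [-0.6747  0.1325  0.0407 -0.8606  2.0287]
(1, -1, 1, 1) 1.2035748897733587 [-0.2595  1.0918 -0.455   0.7388  6.9878]
(1, -1, 1, -1) 1.55542583770739 [-0.2595  1.0918 -0.455   0.7388  1.0421]
(1, -1, -1, 1) 0.9958098193390332 [381.8057  -0.8355   0.6945 380.4829   0.4872]
(1, -1, -1, -1) 1.3354922112398822 [381.8057  -0.8355   0.6945 380.483    0.796 ]
(-1, 1, 1, 1) 0.1406681936608902 [88.4626  1.2197 -0.1272 89.3407  1.9835]
(-1, 1, 1, -1) 0.16468526639372325 [88.4626  1.2197 -0.1272 89.3407  2.2226]
(-1, 1, -1, 1) 0.17131368808592903 [-0.7995  0.5429  0.3025 -0.7818 -4.4816]
(-1, 1, -1, -1) 0.12692703608605818 [-0.7995  0.5429  0.3025 -0.7818 -4.2784]
(-1, -1, 1, 1) 0.13508040083600664 [0.1418 0.5309 0.4256 0.1333 1.5593]
(-1, -1, 1, -1) 0.06778163762544615 [0.1418 0.5309 0.4256 0.1333 1.7695]
(-1, -1, -1, 1) 0.14677726467915667 [-27.6387   0.4501   0.4789 -27.7533   1.3578]
(-1, -1, -1, -1) 0.004061780843885297 [-27.6387   0.4501   0.4789 -27.7533   1.5704]
[601.9 135.1  38.9  97.6  60.6 -70.9 592. ]
[605.7 -93.3  38.6 101.6  61.3 -76.3 620. ]
[ 463.3 -103.8   38.7  100.2   60.6  -82.9  652. ]
[454.6 103.4  38.9  92.9  58.5 -89.8 584. ]
[609.  -96.4  37.7 102.   60.7 -76.5 427. ]
[ 467.2 -105.8   37.7  105.5   58.8  -83.3  444. ]
[ 0.41705078 -0.39070284  0.12372278] 162
```

The handle tip reads (0.417,-0.391), so the isolator is off. Next I tilt to 45°, pointing -y, to grasp the near-right mould (A) at its +y end, first at a standoff.

```bash
cat >> h.py <<'E'
def pose(c,ang,th,off,z,back=0,flip=1):
    "grasp pose: mould centre c, pointing azimuth ang(deg), th deg below horizontal, off m back from centre along pointing"
    a=np.radians(ang); t=np.radians(th); d=np.array([np.cos(a),np.sin(a),0])
    zt=d*np.cos(t)-np.array([0,0,np.sin(t)]); y=flip*np.array([-d[1],d[0],0])
    return np.array([*c,0])-d*off+[0,0,z]-zt*back, ax(zt,y)
E
python3 - <<'E'
from h import *
for fl in(1,-1):
  for b in(.15,):
    p,M=pose((.465,-.105),-83,45,.034,.034,b,fl); print(p.round(3),rel(p,M))
E
```

```text
[0.448 0.034 0.14 ] [1.169, -0.686, 0.593, -0.089, -0.495, -0.216]
[0.448 0.034 0.14 ] [1.169, -0.686, 0.593, -0.684, 0.123, 1.65]
```

```bash
python3 -m inch '[[0.3,-0.2,0,0,0,0,1],[0.6,-0.4,0,-0.02,-0.12,-0.05,1],[0.95,-0.6,0,-0.05,-0.25,-0.1,1],[0.95,-0.6,0,-0.07,-0.37,-0.16,1],[0.95,-0.6,0.1,-0.089,-0.495,-0.216,1],[0.95,-0.6,0.1,-0.089,-0.495,-0.216,1],[0.95,-0.6,0.1,-0.089,-0.495,-0.216,1]]'
python3 - <<'E'
from arm import *
from h import *
P,M,o=state(); print(np.round(o['qpos'],3))
D=[(q,p,R.from_euler('xyz',[np.pi,0,y]).as_matrix()) for q,p,y in D]+[(o['qpos'],P,M)]
s=(-1,)*4
def res(L):
    r=[]
    for q,p,y in D:
        a,m,_=fk(q,L,s); r+=list(a-p)+list((m-y).ravel()*.3)
    return r
b=least_squares(res,[.4,.45,.48,.3,1.57]); print(b.cost,b.x.round(4)); print(np.array(b.fun).reshape(-1,12)[:,:3].round(3))
p,M=pose((.465,-.105),-83,45,.034,.034,.1); print(rel(p,M))
E
```

```text
clock: 7.42
position: [0.455, -0.0144, 0.2385]
tool_rot: [-3.14, 0.791, 1.694]
force: [0.3, -1.1, -1.2]
grip_width: 0.0852
finger_force: 0.0
[-1.015  0.519  0.594  2.101  0.569  0.967 -0.738]
0.004829134494596993 [0.4887 0.4113 0.5048 0.3233 1.5704]
[[-0.056  0.029  0.01 ]
 [-0.035  0.042  0.   ]
 [ 0.011  0.025 -0.   ]
 [-0.008  0.031  0.01 ]
 [-0.014 -0.01  -0.021]]
[0.523, -0.005, 0.422, -0.001, 0.003, 0.001]
```

```bash
python3 -m inch '[[0.25,0,0.2,0,0,0,1],[0.52,0,0.42,0,0,0,1],[0.52,0,0.42,0,0,0,1],[0.52,0,0.42,0,0,0,1]]'
python3 - <<'E'
from h import *
print(np.round(state()[2]['qpos'],3))
f=grab('wrist'); save('w1.png',f['img'],1); W=world(f)
p,M=pose((.465,-.105),-83,45,.034,.034,0); print(rel(p,M),proj(f,[.465,-.105,.04]))
for m in moulds(f,box=(.3,.8,-.35,.35)): print(np.round(m,1))
for n in('top','side'):
  print(n)
  for m in moulds(grab(n),box=(.3,.8,-.35,.35)): print(np.round(m[:7],1))
E
```

```text
clock: 7.92
position: [0.4533, -0.0012, 0.1068]
tool_rot: [-3.141, 0.787, 1.689]
force: [0.4, -0.9, 1.1]
grip_width: 0.0852
finger_force: 0.0
[-0.976  0.798  0.525  2.135  0.542  0.706 -0.898]
[0.008, -0.006, 0.51, -0.002, -0.0, -0.002] [318.46721925 237.67513075]
[4.474e+02 6.370e+01 3.970e+01 3.960e+01 2.680e+01 4.900e+00 5.757e+03
 3.141e+02 2.860e+01]
[473.4  62.   39.7  22.7  11.2  85.  792.  392.5  53.8]
[ 467.8 -105.    39.6  100.7   58.8  -83.9 4904.   322.3  226.2]
[ 609.5  -94.8   39.4  101.3   60.5  -77.  5083.   505.4  229.9]
top
[602.3 133.1  38.8  99.7  59.5 -71.  592. ]
[606.2 -92.5  38.9  99.4  61.6 -76.9 593. ]
[ 463.5 -103.8   39.1   99.6   60.   -84.1  636. ]
side
[458.   95.   37.4 102.2  54.8  88.5 206. ]
[609.6 -96.6  37.5 102.   61.4 -76.7 439. ]
[ 467.5 -107.9   37.8  103.5   58.9  -83.1  446. ]
```

View pics/w1.png

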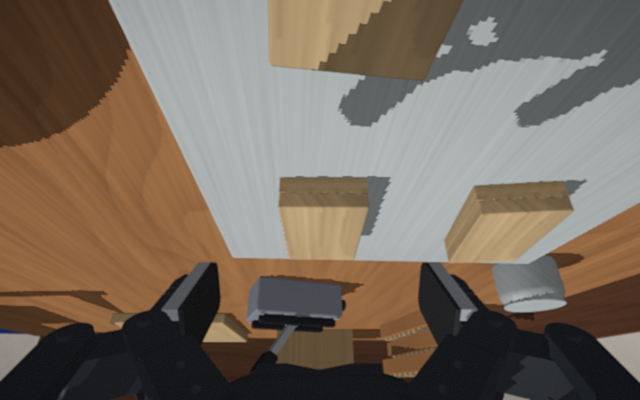

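The wrist view shows mould A at (322,220), centred between the fingers, and B at (510,225). The picture is upside down, so I check whether the camera hangs below the gripper.

Run:
```python
from h import *
f=grab('wrist'); P,M,_=state(); c=-f['R'].T@f['t']; print(c,M.T@(c-P), (M.T@f['R'].T).round(2))
```

```text
[0.43723058 0.13691912 0.14560962] [ 7.03083401e-02 -6.27255186e-05 -1.24449745e-01] [[ 0.   -0.96 -0.28]
 [ 1.    0.   -0.  ]
 [ 0.   -0.28  0.96]]
```

Run:
```python
from h import *
p,M=pose((.4665,-.105),-83.5,50,.034,.034,0); print(rel(p,M)); p,M=pose((.4665,-.105),-83.5,50,.034,.034,.05); print(rel(p,M))
```

```text
[0.003, 0.001, 0.513, 0.003, 0.054, 0.002]
[-0.019, 0.003, 0.264, 0.003, 0.054, 0.002]
```

```bash
python3 -m inch '[[-0.02,0,0.26,0,0.054,0,1],[-0.01,0,0.38,0,0.054,0,1],[0,0,0.51,0,0.054,0,1],[0,0,0.51,0,0.054,0,1],[0,0,0.51,0,0.054,0,1]]'
python3 - <<'E'
from h import *
p,M=pose((.4665,-.105),-83.5,50,.034,.034,0); print(rel(p,M))
E
python3 -m inch '[[0,0,0,0,0,0,0.2],[0,0,0,0,0,0,0.2],[0,0,0,0,0,0,0.2],[0,0,0,0,0,0,0.2],[0,0,0,0,0,0,0.2]]' 90
```

```text
clock: 8.75
position: [0.4621, -0.0707, 0.0342]
tool_rot: [3.141, 0.7, 1.69]
force: [-0.1, 0.3, 0.6]
grip_width: 0.0853
finger_force: 0.0
[-0.002, 0.002, 0.003, 0.003, 0.001, 0.003]
clock: 9.38
position: [0.4621, -0.0706, 0.0341]
tool_rot: [3.141, 0.7, 1.691]
force: [-3.7, 10.1, 20.8]
grip_width: 0.0588
finger_force: 92.5
```

Gripped at 58.8 mm wide. Lift, then roll the first 90°.

```bash
python3 -m inch '[[-0.15,0,-0.18,0,0,0,0.2],[-0.3,0,-0.36,0,0,0,0.2],[-0.45,0,-0.54,0,0,0,0.2],[-0.45,0,-0.54,0,0,-0.2,0.2],[-0.45,0,-0.54,0,0,-0.4,0.2],[-0.45,0,-0.54,0,0,-0.6,0.2],[-0.45,0,-0.54,0,0,-0.8,0.2],[-0.45,0,-0.54,0,0,-1,0.2],[-0.45,0,-0.54,0,0,-1,0.2],[-0.45,0,-0.54,0,0,-1,0.2],[-0.45,0,-0.54,0,0,-1,0.2],[-0.45,0,-0.54,0,0,-1,0.2],[-0.45,0,-0.54,0,0,-1,0.2],[-0.45,0,-0.54,0,0,-1,0.2]]' 90
python3 - <<'E'
from h import *
print(np.round(state()[2]['qpos'],3))
p,M=pose((.4665,-.105),-83.5,50,.034,.16,0,-1); print(rel(p,M))
for t in(30,15,0):
  p,M=pose((.4665,-.105),-83.5,t,.034,.16,0,-1); print(rel(p,M))
E
```

```text
clock: 11.12
position: [0.4616, -0.0704, 0.174]
tool_rot: [-2.441, 0.001, -3.023]
force: [-0.3, -0.7, -0.7]
grip_width: 0.0587
finger_force: 100.4
[-0.572  0.518  0.203  2.16   0.795  0.86   0.655]
[-0.005, 0.042, 0.056, -0.003, 0.001, -0.998]
[-0.005, 0.042, 0.056, 0.171, 0.175, -0.987]
[-0.005, 0.042, 0.056, 0.301, 0.306, -0.965]
[-0.005, 0.042, 0.056, 0.43, 0.435, -0.93]
```

```bash
python3 -m inch '[[0,0,0,0.04,0.04,-0.1,0.2],[0,0,0,0.08,0.08,-0.2,0.2],[0,0,0,0.12,0.12,-0.3,0.2],[0,0,0,0.16,0.16,-0.4,0.2],[0,0,0,0.21,0.21,-0.5,0.2],[0,0,0,0.25,0.25,-0.6,0.2],[0,0,0,0.29,0.29,-0.7,0.2],[0,0,0,0.33,0.33,-0.8,0.2],[0,0,0,0.39,0.39,-0.94,0.2],[0,0,0,0.39,0.39,-0.94,0.2],[0,0,0,0.39,0.39,-0.94,0.2],[0,0,0,0.39,0.39,-0.94,0.2]]' 90
python3 - <<'E'
from h import *
print(np.round(state()[2]['qpos'],3))
p,M=pose((.4665,-.105),-83.5,5,.034,.16,0,-1); print(rel(p,M))
f=grab('side'); save('s2.png',f['img'][130:330,230:430],3)
W=world(f); c=f['img'].astype(int); m=(c[...,0]-c[...,2]>40)&(W[...,2]>.045)&(W[...,2]<.3)&(W[...,0]>.4)&(W[...,0]<.52)&(W[...,1]>-.25)&(W[...,1]<.05); p=W[m]; print(len(p),p.min(0),p.max(0))
E
```

```text
clock: 12.62
position: [0.4618, -0.0706, 0.1742]
tool_rot: [-3.049, -1.483, -1.548]
force: [0.7, 0.3, -1.1]
grip_width: 0.0581
finger_force: 100.5
[-0.683  0.977  0.07   2.063  1.03   1.486  1.681]
[-0.07, -0.003, 0.01, -0.002, -0.0, -0.005]
482 [ 0.43426375 -0.1394671   0.11013343] [ 0.49664569 -0.04410212  0.19614836]
```

View pics/s2.png

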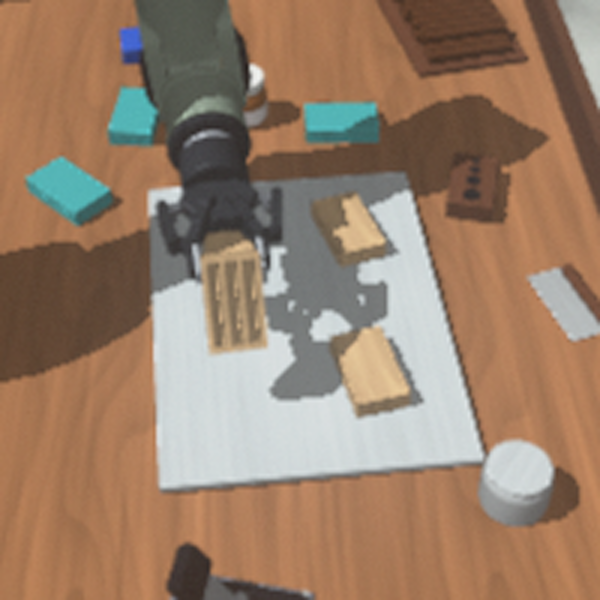

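The flip works: grooves face up and the nose points down about 45°. The nose is at about (235,350) in the crop, and the gripper is clear. Lower and shift forward 30 mm.

```bash
python3 -m inch '[[-0.12,0,0.1,0,0,0,0.2],[-0.25,0,0.15,0,0,0,0.2],[-0.32,0,0.15,0,0,0,0.2],[-0.36,0,0.15,0,0,0,0.2],[-0.38,0,0.15,0,0,0,0.2],[-0.38,0,0.15,0,0,0,0.2]]' 90
python3 - <<'E'
from h import *
f=grab('side')
W=world(f); c=f['img'].astype(int); m=(c[...,0]-c[...,2]>40)&(W[...,2]>.022)&(W[...,2]<.3)&(W[...,0]>.4)&(W[...,0]<.52)&(W[...,1]>-.28)&(W[...,1]<.0); p=W[m]; print(len(p),p.min(0),p.max(0))
E
```

```text
clock: 13.42
position: [0.4648, -0.0934, 0.0958]
tool_rot: [-3.084, -1.485, -1.511]
force: [0.5, -0.0, -1.5]
grip_width: 0.0577
finger_force: 100.5
495 [ 0.43726087 -0.15950552  0.0297099 ] [ 0.49871654 -0.0802613   0.1180135 ]
```

```bash
python3 -m inch '[[-0.02,0,0,0,0,0,0.2],[-0.04,0,0,0,0,0,0.2],[-0.04,0,0,0,0,0,0.2]]' 90
python3 -m inch '[[0,0,0,0,0,0,1],[0,0,0,0,0,0,1],[0,0,0,0,0,0,1],[0,0,0,0,0,0,1],[0,0,0,0,0,0,1]]'
python3 - <<'E'
from h import *
for n in('top','side'):
  f=grab(n); print(n)
  for m in moulds(f,.029,.08,box=(.3,.8,-.35,.3)): print(np.round(m[:7],1))
save('s3.png',f['img'][130:330,230:430],3)
E
```

```text
clock: 13.85
position: [0.4648, -0.093, 0.0888]
tool_rot: [-3.08, -1.488, -1.515]
force: [-0.9, 6.1, 13.4]
grip_width: 0.0583
finger_force: 101.5
clock: 14.48
position: [0.4646, -0.093, 0.0875]
tool_rot: [-3.09, -1.485, -1.505]
force: [0.2, 0.0, 0.3]
grip_width: 0.0851
finger_force: 0.0
top
[601.6 132.5  38.6  97.9  61.1 -73.2 616. ]
[605.9 -93.3  38.8 101.5  60.9 -77.8 631. ]
side
[605.8 128.8  37.6  99.1  61.1 -73.2 307. ]
[609.5 -96.9  37.9 102.8  61.7 -77.7 447. ]
```

View pics/s3.png

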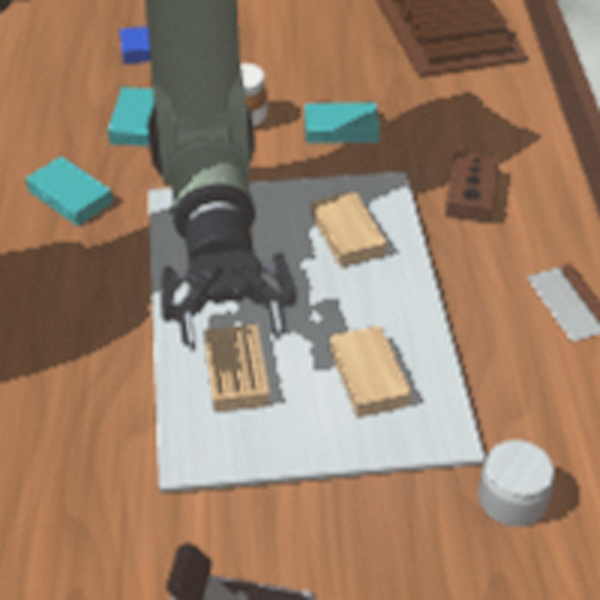

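Mould A lies flat, grooves up, at (240,365) in the crop. Next is mould B; I rise and roll back.

```bash
python3 -m inch '[[0.2,0,0,0,0,0,1],[0.4,0,0,0,0,0,1],[0.55,0,0,0,0,0.1,1],[0.55,0,0,0,0,0.2,1],[0.55,0,0,0,0,0.3,1],[0.55,0,0,0,0,0.4,1],[0.55,0,0,0,0,0.5,1],[0.55,0,0,0,0,0.6,1],[0.55,0,0,0,0,0.7,1],[0.55,0,0,0,0,0.8,1],[0.55,0,0,0,0,0.9,1],[0.55,0,0,0,0,1,1],[0.55,0,0,0,0,1,1]]'
python3 - <<'E'
from h import *
print(np.round(state()[2]['qpos'],3))
for b in(.12,.05,0):
  p,M=pose((.6078,-.095),-77.3,50,.034,.034,b); print(p.round(3),rel(p,M))
E
```

```text
clock: 16.2
position: [0.4653, -0.1023, 0.1972]
tool_rot: [-1.656, 0.004, -3.024]
force: [0.3, -0.3, -0.2]
grip_width: 0.0852
finger_force: 0.0
[-0.805  0.969  0.309  2.115  1.017  1.307  0.197]
[0.583 0.013 0.126] [-0.653, 0.401, -0.473, -0.434, 0.343, 0.91]
[ 0.593 -0.03   0.072] [-0.675, 0.649, -0.227, -0.434, 0.343, 0.91]
[ 0.6   -0.062  0.034] [-0.691, 0.826, -0.051, -0.434, 0.343, 0.91]
```

```bash
python3 -m inch '[[-0.2,0,-0.2,-0.04,0.034,0.09,1],[-0.4,0.1,-0.47,-0.09,0.07,0.18,1],[-0.65,0.2,-0.47,-0.13,0.1,0.27,1],[-0.65,0.3,-0.47,-0.17,0.14,0.36,1],[-0.65,0.4,-0.47,-0.22,0.17,0.45,1],[-0.65,0.4,-0.47,-0.26,0.21,0.55,1],[-0.65,0.4,-0.47,-0.3,0.24,0.64,1],[-0.65,0.4,-0.47,-0.35,0.27,0.73,1],[-0.65,0.4,-0.47,-0.434,0.343,0.91,1],[-0.65,0.4,-0.47,-0.434,0.343,0.91,1],[-0.65,0.4,-0.47,-0.434,0.343,0.91,1]]'
python3 - <<'E'
from h import *
print(np.round(state()[2]['qpos'],3))
f=grab('wrist')
for m in moulds(f,box=(.3,.8,-.35,.35)): print(np.round(m,1))
for b in(.05,0):
  p,M=pose((.6085,-.095),-77.2,50,.034,.034,b); print(p.round(3),rel(p,M))
E
```

```text
clock: 17.58
position: [0.5825, 0.0119, 0.1268]
tool_rot: [-3.139, 0.698, 1.794]
force: [-0.6, 0.2, 0.4]
grip_width: 0.0859
finger_force: 0.0
[-0.759  0.773  0.423  1.874  0.569  0.783 -0.658]
[ 467.8   52.8   39.7   43.4   12.4   11.3 2199.    66.8   10.7]
[ 618.9   89.3   39.6   59.5   11.2   16.4 2843.   446.3    9.6]
[ 463.8  -84.7   39.5  101.8   60.7  -83.8 4286.   121.1  184.8]
[ 610.2  -93.8   39.6   99.1   58.9  -76.9 5009.   324.   221.4]
[ 0.594 -0.031  0.072] [0.004, 0.008, 0.35, -0.002, 0.0, 0.001]
[ 0.601 -0.062  0.034] [0.004, 0.008, 0.6, -0.002, 0.0, 0.001]
```

```bash
python3 -m inch '[[0,0.01,0.25,0,0,0,1],[0,0.01,0.4,0,0,0,1],[0,0.01,0.52,0,0,0,1],[0,0.01,0.6,0,0,0,1],[0,0.01,0.6,0,0,0,1],[0,0.01,0.6,0,0,0,1]]' 
python3 -m inch '[[0,0,0,0,0,0,0.2],[0,0,0,0,0,0,0.2],[0,0,0,0,0,0,0.2],[0,0,0,0,0,0,0.2],[0,0,0,0,0,0,0.2]]' 90
python3 -m inch '[[-0.15,0,-0.18,0,0,0,0.2],[-0.3,0,-0.36,0,0,0,0.2],[-0.45,0,-0.54,0,0,0,0.2],[-0.45,0,-0.54,0,0,-0.1,0.2],[-0.45,0,-0.54,0,0,-0.2,0.2],[-0.45,0,-0.54,0,0,-0.3,0.2],[-0.45,0,-0.54,0,0,-0.4,0.2],[-0.45,0,-0.54,0,0,-0.5,0.2],[-0.45,0,-0.54,0,0,-0.6,0.2],[-0.45,0,-0.54,0,0,-0.7,0.2],[-0.45,0,-0.54,0,0,-0.8,0.2],[-0.45,0,-0.54,0,0,-0.9,0.2],[-0.45,0,-0.54,0,0,-1,0.2],[-0.45,0,-0.54,0,0,-1,0.2]]' 90
python3 - <<'E'
from h import *
print(np.round(state()[2]['qpos'],3))
p,M=pose((.6085,-.095),-77.2,5,.034,.174,0,-1); print(rel(p,M))
E
```

```text
clock: 18.38
position: [0.6021, -0.0614, 0.0345]
tool_rot: [3.141, 0.698, 1.792]
force: [-0.0, 0.4, 0.1]
grip_width: 0.0858
finger_force: 0.0
clock: 19.0
position: [0.6023, -0.0616, 0.0351]
tool_rot: [3.139, 0.698, 1.79]
force: [-2.6, 5.7, 10.5]
grip_width: 0.058
finger_force: 96.4
clock: 20.75
position: [0.6015, -0.0617, 0.175]
tool_rot: [-2.444, 0.001, -2.922]
force: [0.1, 0.7, -0.9]
grip_width: 0.0584
finger_force: 96.7
[-0.412  0.639  0.105  1.857  0.83   0.927  0.857]
[0.003, 0.003, 0.004, 0.393, 0.39, -0.945]
```

```bash
python3 -m inch '[[0,0,0,0.04,0.04,-0.1,0.2],[0,0,0,0.08,0.08,-0.2,0.2],[0,0,0,0.12,0.12,-0.3,0.2],[0,0,0,0.16,0.16,-0.4,0.2],[0,0,0,0.21,0.21,-0.5,0.2],[0,0,0,0.25,0.25,-0.6,0.2],[0,0,0,0.29,0.29,-0.7,0.2],[0,0,0,0.33,0.33,-0.8,0.2],[0,0,0,0.39,0.39,-0.945,0.2],[0,0,0,0.39,0.39,-0.945,0.2],[0,0,0,0.39,0.39,-0.945,0.2],[0,0,0,0.39,0.39,-0.945,0.2]]' 90
python3 -m inch '[[-0.12,0,0.1,0,0,0,0.2],[-0.25,0,0.2,0,0,0,0.2],[-0.32,0,0.25,0,0,0,0.2],[-0.36,0,0.25,0,0,0,0.2],[-0.39,0,0.25,0,0,0,0.2],[-0.41,0,0.25,0,0,0,0.2],[-0.41,0,0.25,0,0,0,0.2]]' 90
python3 -c "
from h import *
p,q,o=state();print(np.round(o['qpos'],3))
f=grab('side')
W=world(f); c=f['img'].astype(int); m=(c[...,0]-c[...,2]>40)&(W[...,2]>.022)&(W[...,2]<.3)&(W[...,0]>.53)&(W[...,0]<.7)&(W[...,1]>-.28)&(W[...,1]<.0); p=W[m]; print(len(p),p.min(0),p.max(0))"
```

```text
clock: 22.25
position: [0.6018, -0.0617, 0.1751]
tool_rot: [-3.105, -1.481, -1.387]
force: [-0.0, 0.2, -1.7]
grip_width: 0.0582
finger_force: 96.8
clock: 23.12
position: [0.611, -0.1027, 0.0888]
tool_rot: [3.138, -1.482, -1.346]
force: [0.0, -0.2, -0.9]
grip_width: 0.0584
finger_force: 97.0
[-0.534  1.178  0.112  1.768  1.267  1.438  1.791]
548 [ 0.58136447 -0.1693981   0.02668378] [ 0.65073119 -0.08954347  0.11312795]
```

```bash
python3 -m inch '[[-0.02,0,0,0,0,0,0.2],[-0.03,0,0,0,0,0,0.2],[-0.03,0,0,0,0,0,0.2]]' 90
python3 -m inch '[[0,0,0,0,0,0,1],[0,0,0,0,0,0,1],[0,0,0,0,0,0,1],[0,0,0,0,0,0,1]]'
python3 -m inch '[[0.2,0,0,0,0,0,1],[0.4,0,0,0,0,0,1],[0.55,0,0,0,0,0.1,1],[0.55,0,0,0,0,0.2,1],[0.55,0,0,0,0,0.3,1],[0.55,0,0,0,0,0.4,1],[0.55,0,0,0,0,0.5,1],[0.55,0,0,0,0,0.6,1],[0.55,0,0,0,0,0.7,1],[0.55,0,0,0,0,0.8,1],[0.55,0,0,0,0,0.9,1],[0.55,0,0,0,0,1,1],[0.55,0,0,0,0,1,1]]'
python3 - <<'E'
from h import *
for n in('top','side'):
  f=grab(n); print(n)
  for m in moulds(f,.029,.08,box=(.3,.8,-.35,.3)): print(np.round(m[:7],1))
save('s4.png',f['img'][130:330,230:430],3)
for b in(.12,0):
  p,M=pose((.605,.132),-73,50,.034,.034,b); print(p.round(3),rel(p,M))
  p,M=pose((.458,.1),-90,50,.034,.034,b); print(p.round(3),rel(p,M))
E
```

```text
clock: 23.55
position: [0.611, -0.1024, 0.0872]
tool_rot: [-3.117, -1.49, -1.375]
force: [-13.0, 18.7, 38.3]
grip_width: 0.0581
finger_force: 100.0
clock: 24.05
position: [0.6107, -0.1028, 0.0825]
tool_rot: [3.131, -1.482, -1.339]
force: [-0.2, -0.7, 0.1]
grip_width: 0.0853
finger_force: 0.0
clock: 25.68
position: [0.613, -0.1122, 0.1921]
tool_rot: [-1.66, -0.002, -2.92]
force: [-0.3, 1.0, 0.6]
grip_width: 0.0856
finger_force: 0.0
top
[454.  101.6  38.9  95.5  60.7  89.9 595. ]
side
[0.573 0.238 0.126] [-0.189, 0.485, -1.718, -0.423, 0.353, 0.924]
[0.458 0.211 0.126] [0.399, 0.487, -1.711, -0.294, 0.495, 1.009]
[0.595 0.165 0.034] [-0.221, 0.909, -1.294, -0.423, 0.353, 0.924]
[0.458 0.134 0.034] [0.482, 0.912, -1.295, -0.294, 0.495, 1.009]
```

View pics/s4.png

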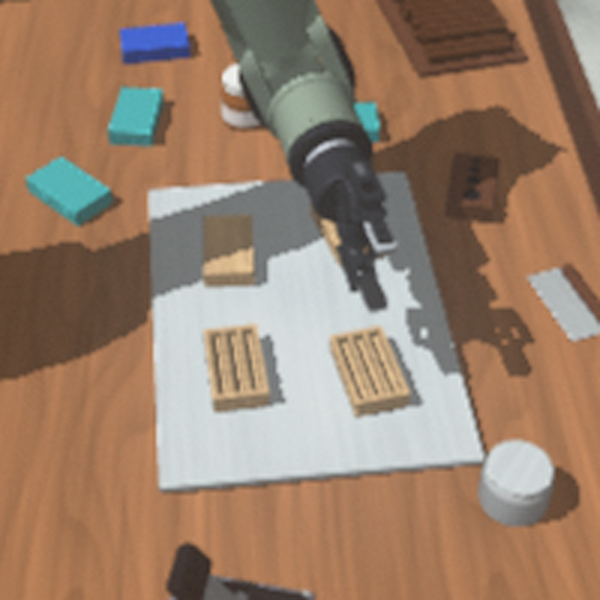

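Mould B is also flat, grooves up, at (372,370) in the crop. Next is C at (0.605,0.132), and I also locate the jar.

```bash
python3 -m inch '[[0,0,-0.2,0,0,0,1],[0,0,-0.4,-0.04,0.03,0.09,1],[-0.1,0.1,-0.6,-0.09,0.07,0.18,1],[-0.1,0.1,-0.8,-0.13,0.1,0.27,1],[-0.1,0.1,-0.95,-0.17,0.14,0.36,1],[-0.1,0.1,-0.95,-0.22,0.17,0.45,1],[-0.1,0.1,-0.95,-0.26,0.21,0.55,1],[-0.1,0.1,-0.95,-0.3,0.24,0.64,1],[-0.1,0.1,-0.95,-0.35,0.27,0.73,1],[-0.1,0.1,-0.95,-0.423,0.353,0.924,1],[-0.1,0.1,-0.95,-0.423,0.353,0.924,1],[-0.1,0.1,-0.95,-0.423,0.353,0.924,1]]'
python3 - <<'E'
from h import *
print(np.round(state()[2]['qpos'],3))
for n in ('top','side'):
  f=grab(n); W=world(f); m=(W[...,2]>.065)&(W[...,2]<.08)&(W[...,0]>.3)&(W[...,0]<.6)&(W[...,1]>.3)&(W[...,1]<.5)&(f['img'].min(-1)>120); print('jar',np.median(W[m],0),m.sum())
for n in('top','side','wrist'):
  f=grab(n); print(n)
  for m in moulds(f,.029,.08,box=(.3,.8,-.35,.3)): print(np.round(m[:7],1))
for b in(.1,0):
  p,M=pose((.606,.132),-73,50,.034,.034,b); print(p.round(3),rel(p,M))
E
```

```text
clock: 27.28
position: [0.5904, 0.0777, 0.1901]
tool_rot: [3.138, 0.699, 1.866]
force: [0.4, 0.2, -0.5]
grip_width: 0.0853
finger_force: 0.0
[-0.71   0.652  0.207  1.795  0.67   1.003 -0.692]
jar [0.47839229 0.3933977  0.07346696] 291
jar [0.48143759 0.38599687 0.07201374] 103
top
[454.7 101.5  38.8  96.1  58.4 -89.1 601. ]
[464.7 -97.   34.6  89.5  38.9  69.5 173. ]
side
[610.3 112.1  37.3  66.5  62.6 -73.8 200. ]
wrist
[4.581e+02 6.800e+01 3.980e+01 5.970e+01 3.660e+01 1.300e+00 3.738e+03]
[ 613.9  106.5   39.6   59.2   46.1   17.1 6872. ]
[ 463.9  -84.    39.3  101.1   60.   -84.  2891. ]
[ 609.4  -94.9   36.5  100.6   59.   -78.2 2560. ]
[0.577 0.226 0.111] [0.805, 0.152, -0.166, 0.001, 0.001, 0.0]
[0.596 0.165 0.034] [0.805, 0.151, 0.334, 0.001, 0.001, 0.0]
```

```bash
python3 -m inch '[[0.3,0.05,-0.17,0,0,0,1],[0.6,0.1,-0.17,0,0,0,1],[0.8,0.15,-0.1,0,0,0,1],[0.8,0.15,0.1,0,0,0,1],[0.8,0.15,0.24,0,0,0,1],[0.8,0.15,0.33,0,0,0,1],[0.8,0.15,0.33,0,0,0,1],[0.8,0.15,0.33,0,0,0,1]]' 
python3 -m inch '[[0,0,0,0,0,0,0.2],[0,0,0,0,0,0,0.2],[0,0,0,0,0,0,0.2],[0,0,0,0,0,0,0.2],[0,0,0,0,0,0,0.2]]' 90
python3 -m inch '[[-0.15,0,-0.18,0,0,0,0.2],[-0.3,0,-0.36,0,0,0,0.2],[-0.45,0,-0.54,0,0,0,0.2],[-0.45,0,-0.54,0,0,-0.1,0.2],[-0.45,0,-0.54,0,0,-0.2,0.2],[-0.45,0,-0.54,0,0,-0.3,0.2],[-0.45,0,-0.54,0,0,-0.4,0.2],[-0.45,0,-0.54,0,0,-0.5,0.2],[-0.45,0,-0.54,0,0,-0.6,0.2],[-0.45,0,-0.54,0,0,-0.7,0.2],[-0.45,0,-0.54,0,0,-0.8,0.2],[-0.45,0,-0.54,0,0,-0.9,0.2],[-0.45,0,-0.54,0,0,-1,0.2],[-0.45,0,-0.54,0,0,-1,0.2]]' 90
python3 - <<'E'
from h import *
print(np.round(state()[2]['qpos'],3))
p,M=pose((.61,.06),-90,8,0,.174,0,-1); print(rel(p,M))
E
```

```text
clock: 28.52
position: [0.5967, 0.1652, 0.0365]
tool_rot: [3.135, 0.698, 1.864]
force: [-0.1, 0.7, 0.2]
grip_width: 0.0855
finger_force: 0.0
clock: 29.15
position: [0.5968, 0.165, 0.0369]
tool_rot: [3.134, 0.698, 1.863]
force: [-3.6, 4.4, 10.5]
grip_width: 0.058
finger_force: 97.2
clock: 30.9
position: [0.5958, 0.1644, 0.1767]
tool_rot: [-2.444, 0.005, -2.846]
force: [0.8, -0.5, -1.7]
grip_width: 0.058
finger_force: 96.6
[-0.581  0.722 -0.147  1.651  0.784  1.231  0.71 ]
[0.084, -0.39, 0.344, 0.225, 0.486, -0.856]
```

```bash
python3 -m inch '[[0,-0.1,0.1,0.02,0.05,-0.09,0.2],[0.05,-0.2,0.2,0.05,0.1,-0.17,0.2],[0.08,-0.3,0.3,0.07,0.15,-0.26,0.2],[0.08,-0.39,0.34,0.09,0.19,-0.34,0.2],[0.08,-0.39,0.34,0.12,0.24,-0.43,0.2],[0.08,-0.39,0.34,0.14,0.29,-0.51,0.2],[0.08,-0.39,0.34,0.16,0.34,-0.6,0.2],[0.08,-0.39,0.34,0.18,0.39,-0.69,0.2],[0.08,-0.39,0.34,0.225,0.486,-0.856,0.2],[0.08,-0.39,0.34,0.225,0.486,-0.856,0.2],[0.08,-0.39,0.34,0.225,0.486,-0.856,0.2],[0.08,-0.39,0.34,0.225,0.486,-0.856,0.2]]' 90
python3 -m inch '[[-0.12,0,0,0,0,0,0.2],[-0.24,0,0,0,0,0,0.2],[-0.31,0,0,0,0,0,0.2],[-0.35,0,0,0,0,0,0.2],[-0.35,0,0,0,0,0,0.2]]' 90
python3 -c "
from h import *
p,q,o=state();print(np.round(o['qpos'],3))
f=grab('side')
W=world(f); c=f['img'].astype(int); m=(c[...,0]-c[...,2]>40)&(W[...,2]>.022)&(W[...,2]<.3)&(W[...,0]>.53)&(W[...,0]<.7)&(W[...,1]>-.03)&(W[...,1]<.2); p=W[m]; print(len(p),p.min(0),p.max(0))"
```

```text
clock: 32.4
position: [0.6109, 0.0609, 0.1749]
tool_rot: [-3.114, -1.43, -1.599]
force: [-0.3, -0.7, -0.8]
grip_width: 0.0583
finger_force: 96.7
clock: 33.02
position: [0.6107, 0.0705, 0.1053]
tool_rot: [3.138, -1.431, -1.567]
force: [0.8, 0.2, -1.5]
grip_width: 0.0581
finger_force: 96.7
[-0.57   1.21  -0.116  1.376  1.016  1.832  1.976]
445 [0.54196572 0.00567482 0.04085903] [0.64013018 0.17836156 0.12940589]
```

```bash
python3 -m inch '[[-0.03,0,0.02,0,0,0,0.2],[-0.06,0,0.04,0,0,0,0.2],[-0.08,0,0.04,0,0,0,0.2],[-0.08,0,0.04,0,0,0,0.2]]' 90
python3 -c "
from h import *
p,q,o=state();print(np.round(o['qpos'],3))
f=grab('side')
W=world(f); c=f['img'].astype(int); m=(c[...,0]-c[...,2]>40)&(W[...,2]>.022)&(W[...,2]<.3)&(W[...,0]>.53)&(W[...,0]<.7)&(W[...,1]>-.03)&(W[...,1]<.2); p=W[m]; print(len(p),p.min(0),p.max(0))"
```

```text
clock: 33.58
position: [0.6105, 0.0645, 0.0885]
tool_rot: [3.134, -1.433, -1.563]
force: [-1.0, -1.9, 3.2]
grip_width: 0.0584
finger_force: 96.9
[-0.564  1.236 -0.114  1.372  1.02   1.818  1.962]
444 [5.42044219e-01 2.03408942e-04 2.30691493e-02] [0.6424286  0.18571865 0.11199062]
```

Contact has just begun, so I release, rise and roll back towards D.

```bash
python3 -m inch '[[0,0,0,0,0,0,1],[0,0,0,0,0,0,1],[0,0,0,0,0,0,1],[0,0,0,0,0,0,1]]'
python3 -m inch '[[0.2,0,0,0,0,0,1],[0.4,0,0,0,0,0,1],[0.55,0,0,0,0,0.1,1],[0.55,0,0,0,0,0.2,1],[0.55,0,0,0,0,0.3,1],[0.55,0,0,0,0,0.4,1],[0.55,0,0,0,0,0.5,1],[0.55,0,0,0,0,0.6,1],[0.55,0,0,0,0,0.7,1],[0.55,0,0,0,0,0.8,1],[0.55,0,0,0,0,0.9,1],[0.55,0,0,0,0,1,1],[0.55,0,0,0,0,1,1]]'
python3 - <<'E'
from h import *
print(np.round(state()[2]['qpos'],3))
for n in('top','side'):
  f=grab(n); print(n)
  for m in moulds(f,.029,.08,box=(.3,.8,-.35,.3)): print(np.round(m[:7],1))
save('s5.png',f['img'][130:330,230:430],3)
for b in(.12,0):
  p,M=pose((.458,.1),-90,50,.034,.034,b); print(p.round(3),rel(p,M))
E
```

```text
clock: 34.12
position: [0.6106, 0.0648, 0.0882]
tool_rot: [3.133, -1.431, -1.562]
force: [-0.2, 0.2, 0.3]
grip_width: 0.0853
finger_force: 0.0
clock: 35.75
position: [0.6107, 0.0498, 0.1972]
tool_rot: [-1.71, -0.002, -3.141]
force: [-0.1, -0.2, 0.5]
grip_width: 0.0855
finger_force: 0.0
[-0.693  1.062  0.135  1.473  0.908  1.714  0.555]
top
[454.3 101.6  38.7  95.8  61.1  89.6 621. ]
side
[458.3  79.1  37.1  66.1  54.6  89.7 192. ]
[0.458 0.211 0.126] [0.761, 0.469, -0.751, -0.366, 0.365, 0.954]
[0.458 0.134 0.034] [0.759, 0.87, -0.305, -0.366, 0.365, 0.954]
```

View pics/s5.png

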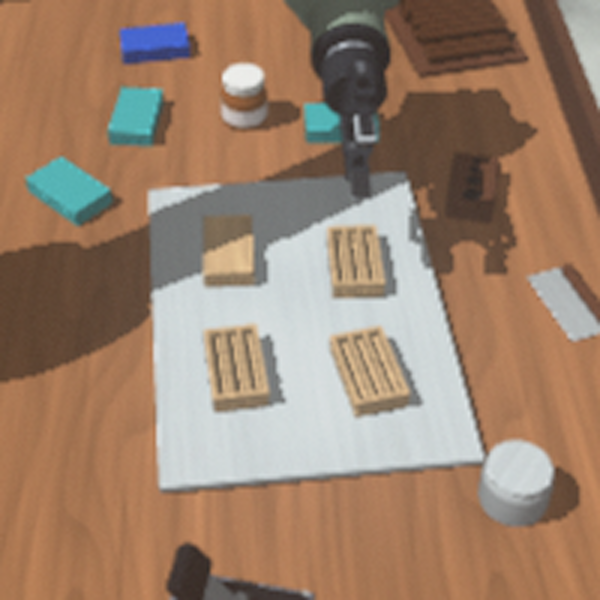

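C is flat, grooves up, at (357,262) in the crop. D, the last one, is at (228,250).

```bash
python3 -m inch '[[0.15,0,-0.2,0,0,0,1],[0.3,0,-0.4,-0.04,0.04,0.09,1],[0.45,0.1,-0.6,-0.07,0.07,0.18,1],[0.6,0.2,-0.75,-0.11,0.11,0.27,1],[0.76,0.3,-0.75,-0.15,0.15,0.36,1],[0.76,0.47,-0.75,-0.18,0.18,0.45,1],[0.76,0.47,-0.75,-0.22,0.22,0.55,1],[0.76,0.47,-0.75,-0.26,0.26,0.64,1],[0.76,0.47,-0.75,-0.3,0.3,0.75,1],[0.76,0.47,-0.75,-0.366,0.365,0.954,1],[0.76,0.47,-0.75,-0.366,0.365,0.954,1],[0.76,0.47,-0.75,-0.366,0.365,0.954,1]]'
python3 - <<'E'
from h import *
print(np.round(state()[2]['qpos'],3))
for n in('top','side','wrist'):
  f=grab(n); print(n)
  for m in moulds(f,.029,.08,box=(.3,.8,-.35,.3)): print(np.round(m[:7],1))
for b in(.05,0):
  p,M=pose((.458,.1),-90,50,.034,.034,b); print(p.round(3),rel(p,M))
E
```

```text
clock: 37.35
position: [0.4582, 0.2111, 0.1258]
tool_rot: [3.139, 0.698, 1.571]
force: [0.9, 0.5, 0.3]
grip_width: 0.0856
finger_force: 0.0
[-1.024  0.789  0.295  1.765  0.309  1.134 -0.966]
top
[453.8 101.9  38.8  96.1  61.  -89.9 668. ]
side
[457.9  95.9  37.2 102.   55.   88.6 302. ]
wrist
[ 458.2  101.2   39.6   99.9   59.    89.9 5173. ]
[ 609.4   75.2   36.3   99.6   61.1   90.  4718. ]
[ 464.   -85.2   35.8  103.5   58.8  -84.2 1457. ]
[587.8 -99.8  37.2 101.4  18.  -77.3 282. ]
[0.458 0.166 0.072] [-0.003, -0.004, 0.346, 0.001, 0.001, 0.001]
[0.458 0.134 0.034] [-0.003, -0.004, 0.596, 0.001, 0.001, 0.001]
```

```bash
python3 -m inch '[[0,0,0.25,0,0,0,1],[0,0,0.4,0,0,0,1],[0,0,0.52,0,0,0,1],[0,0,0.6,0,0,0,1],[0,0,0.6,0,0,0,1],[0,0,0.6,0,0,0,1]]' 
python3 -m inch '[[0,0,0,0,0,0,0.2],[0,0,0,0,0,0,0.2],[0,0,0,0,0,0,0.2],[0,0,0,0,0,0,0.2],[0,0,0,0,0,0,0.2]]' 90
python3 -m inch '[[-0.15,0,-0.18,0,0,0,0.2],[-0.3,0,-0.36,0,0,0,0.2],[-0.45,0,-0.54,0,0,0,0.2],[-0.45,0,-0.54,0,0,-0.1,0.2],[-0.45,0,-0.54,0,0,-0.2,0.2],[-0.45,0,-0.54,0,0,-0.3,0.2],[-0.45,0,-0.54,0,0,-0.4,0.2],[-0.45,0,-0.54,0,0,-0.5,0.2],[-0.45,0,-0.54,0,0,-0.6,0.2],[-0.45,0,-0.54,0,0,-0.7,0.2],[-0.45,0,-0.54,0,0,-0.8,0.2],[-0.45,0,-0.54,0,0,-0.9,0.2],[-0.45,0,-0.54,0,0,-1,0.2],[-0.45,0,-0.54,0,0,-1,0.2]]' 90
python3 - <<'E'
from h import *
print(np.round(state()[2]['qpos'],3))
p,M=pose((.45,.055),-70,8,0,.174,0,-1); print(rel(p,M))
E
```

```text
clock: 38.25
position: [0.4592, 0.1347, 0.0334]
tool_rot: [3.137, 0.698, 1.567]
force: [0.2, 0.8, 0.2]
grip_width: 0.0856
finger_force: 0.0
clock: 38.88
position: [0.459, 0.1347, 0.0339]
tool_rot: [3.136, 0.697, 1.567]
force: [-3.8, 5.4, 12.9]
grip_width: 0.0581
finger_force: 96.3
clock: 40.62
position: [0.4583, 0.1344, 0.1739]
tool_rot: [-2.444, 0.004, 3.14]
force: [0.4, 0.0, -0.9]
grip_width: 0.0587
finger_force: 96.8
[-0.708  0.628 -0.038  1.869  0.553  1.219  0.474]
[0.041, -0.305, 0.255, 0.529, 0.211, -1.054]
```

```bash
python3 -m inch '[[0,-0.1,0.1,0.05,0.02,-0.1,0.2],[0.04,-0.2,0.2,0.1,0.04,-0.2,0.2],[0.04,-0.3,0.25,0.15,0.06,-0.3,0.2],[0.04,-0.3,0.25,0.2,0.08,-0.4,0.2],[0.04,-0.3,0.25,0.25,0.1,-0.5,0.2],[0.04,-0.3,0.25,0.3,0.12,-0.6,0.2],[0.04,-0.3,0.25,0.35,0.14,-0.7,0.2],[0.04,-0.3,0.25,0.4,0.16,-0.8,0.2],[0.04,-0.3,0.25,0.45,0.18,-0.9,0.2],[0.04,-0.3,0.25,0.5,0.2,-0.99,0.2],[0.04,-0.3,0.25,0.5,0.2,-0.99,0.2],[0.04,-0.3,0.25,0.5,0.2,-0.99,0.2]]' 90
python3 -c "
from h import *
p,q,o=state();print(np.round(o['qpos'],3))
p,M=pose((.45,.055),-70,8,0,.1,0,-1); print(rel(p,M))"
```

```text
clock: 42.12
position: [0.4504, 0.0564, 0.1741]
tool_rot: [-2.593, -1.386, -1.828]
force: [-0.6, 0.1, -1.5]
grip_width: 0.0585
finger_force: 96.9
[-0.76   0.929 -0.17   2.029  1.016  1.629  1.563]
[-0.363, 0.04, 0.064, 0.032, 0.01, -0.067]
```

```bash
python3 -m inch '[[-0.12,0.02,0.02,0.03,0.01,-0.067,0.2],[-0.24,0.04,0.04,0.03,0.01,-0.067,0.2],[-0.34,0.04,0.06,0.03,0.01,-0.067,0.2],[-0.36,0.04,0.06,0.03,0.01,-0.067,0.2],[-0.38,0.04,0.06,0.03,0.01,-0.067,0.2],[-0.4,0.04,0.06,0.03,0.01,-0.067,0.2],[-0.4,0.04,0.06,0.03,0.01,-0.067,0.2]]' 90
python3 -c "
from h import *
p,q,o=state();print(np.round(o['qpos'],3))
f=grab('side')
W=world(f); c=f['img'].astype(int); m=(c[...,0]-c[...,2]>40)&(W[...,2]>.022)&(W[...,2]<.3)&(W[...,0]>.38)&(W[...,0]<.54)&(W[...,1]>-.02)&(W[...,1]<.15); p=W[m]; print(len(p),p.min(0),p.max(0))"
```

```text
clock: 43.0
position: [0.4495, 0.0569, 0.0928]
tool_rot: [3.099, -1.432, -1.18]
force: [0.9, -0.4, -0.9]
grip_width: 0.0584
finger_force: 96.9
[-0.771  1.108 -0.175  2.001  1.074  1.588  1.537]
410 [ 0.42378904 -0.01015329  0.02539758] [0.49380665 0.07800164 0.11497367]
```

```bash
python3 -m inch '[[-0.02,0,0,0,0,0,0.2],[-0.02,0,0,0,0,0,0.2]]' 90
python3 -m inch '[[0,0,0,0,0,0,1],[0,0,0,0,0,0,1],[0,0,0,0,0,0,1],[0,0,0,0,0,0,1]]'
python3 -m inch '[[0.2,0,0,0,0,0,1],[0.4,0,0,0,0,0,1],[0.6,0,0,0,0,0.1,1],[0.8,0,0,0,0,0.2,1],[0.8,0,0,0,0,0.3,1],[0.8,0,0,0,0,0.4,1],[0.8,0,0,0,0,0.5,1],[0.8,0,0,0,0,0.6,0.5],[0.8,0,0,0,0,0.7,0],[0.8,0,0,0,0,0.8,0],[0.8,0,0,0,0,0.9,0],[0.8,0,0,0,0,1,0],[0.8,0,0,0,0,1,0]]'
python3 - <<'E'
from h import *
print(np.round(state()[2]['qpos'],3))
f=grab('side'); save('s6.png',f['img'][130:370,210:430],2.5)
f=grab('top')
for m in moulds(f,.029,.08,box=(.3,.8,-.35,.3)): print(np.round(m[:7],1))
e=np.array([np.cos(-.234),np.sin(-.234),0]); h=np.array([.456,-.396,0])
print(rel(h-.1*e+[0,0,.25],ax([0,0,-1],e)),rel(h-.1*e+[0,0,.25],ax([0,0,-1],-e)))
E
```

```text
clock: 43.3
position: [0.4493, 0.0574, 0.0904]
tool_rot: [3.099, -1.436, -1.18]
force: [-3.0, 7.9, 17.4]
grip_width: 0.0581
finger_force: 98.4
clock: 43.8
position: [0.4492, 0.0573, 0.0886]
tool_rot: [3.093, -1.432, -1.175]
force: [-0.8, 0.3, -0.7]
grip_width: 0.0852
finger_force: 0.0
clock: 45.42
position: [0.4577, 0.0369, 0.2472]
tool_rot: [-1.709, -0.007, -2.793]
force: [-1.3, -0.6, 0.4]
grip_width: -0.0004
finger_force: 0.0
[-0.888  0.78   0.024  2.113  1.027  1.545  0.232]
[1.166, -0.245, 1.738, -0.518, 0.948, 1.096] [1.166, -0.245, 1.738, -0.828, -0.452, -0.51]
```

View pics/s6.png

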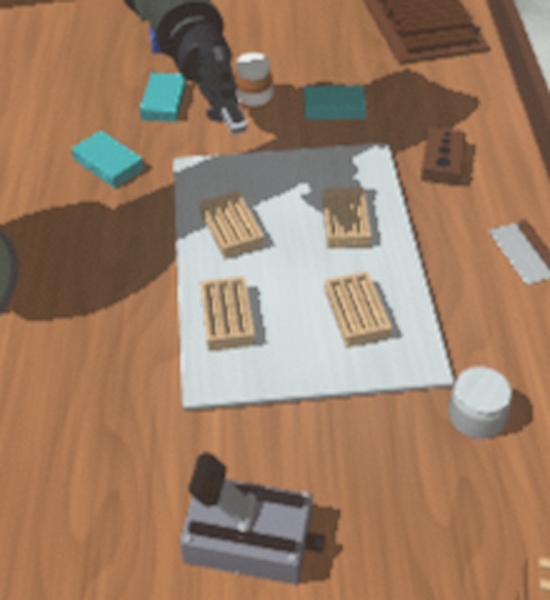

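All four lie grooves up on the plate: in the crop at (235,225), (347,217), (229,312) and (359,308). The handle is leaning off at (208,478). Now to the handle's -x side, fingers shut.

```bash
python3 -m inch '[[0.1,0,0.2,-0.05,0.09,0.1,0],[0.2,0,0.4,-0.09,0.17,0.2,0],[0.3,0,0.6,-0.14,0.26,0.3,0],[0.3,0,0.8,-0.19,0.35,0.4,0],[0.3,0,0.95,-0.23,0.43,0.5,0],[0.3,0,0.95,-0.28,0.52,0.6,0],[0.3,0,0.95,-0.33,0.61,0.7,0],[0.3,0,0.95,-0.38,0.7,0.8,0],[0.3,0,0.95,-0.42,0.78,0.9,0],[0.3,0,0.95,-0.47,0.87,1,0],[0.3,0,0.95,-0.47,0.87,1,0],[0.3,0,0.95,-0.47,0.87,1,0],[0.3,0,0.95,-0.47,0.87,1,0],[0.3,0,0.95,-0.47,0.87,1,0]]'
python3 - <<'E'
from h import *
print(np.round(state()[2]['qpos'],3))
e=np.array([np.cos(-.234),np.sin(-.234),0]); h=np.array([.456,-.396,0])
print(rel(h-.11*e+[0,0,.25],ax([0,0,-1],e)))
E
```

```text
clock: 47.28
position: [0.4654, -0.1602, 0.2211]
tool_rot: [-3.058, 0.122, 1.49]
force: [0.2, 0.5, -0.2]
grip_width: -0.0
finger_force: 0.0
[0.004 0.383 0.164 1.94  0.085 0.899 0.018]
[-1.104, -0.495, 0.031, -0.047, 0.081, 0.094]
```

```bash
python3 -m inch '[[-0.25,-0.25,0,0,0,0,0],[-0.5,-0.5,0,-0.047,0.081,0.094,0],[-0.8,-0.5,0,-0.047,0.081,0.094,0],[-1,-0.5,0,-0.047,0.081,0.094,0],[-1,-0.5,0,-0.047,0.081,0.094,0],[-1,-0.5,0,-0.047,0.081,0.094,0]]'
python3 - <<'E'
from h import *
print(np.round(state()[2]['qpos'],3))
e=np.array([np.cos(-.234),np.sin(-.234),0]); h=np.array([.456,-.396,0])
print(rel(h-.11*e+[0,0,.12],ax([0,0,-1],e)))
E
```

```text
clock: 48.02
position: [0.3498, -0.3479, 0.2528]
tool_rot: [-3.141, -0.001, 1.336]
force: [0.6, 0.3, -0.5]
grip_width: -0.0001
finger_force: 0.0
[ 0.459  0.315  0.256  1.944 -0.102  0.896  0.532]
[-0.111, 0.022, 0.664, -0.0, -0.001, -0.0]
```

```bash
python3 -m inch '[[-0.11,0.02,0.1,0,0,0,0],[-0.11,0.02,0.3,0,0,0,0],[-0.11,0.02,0.5,0,0,0,0],[-0.11,0.02,0.66,0,0,0,0],[-0.11,0.02,0.66,0,0,0,0],[-0.11,0.02,0.66,0,0,0,0]]'
python3 -m inch '[[0,0.1,0,0,0,0,0],[0,0.17,0,0,0,0,0],[0,0.24,0,0,0,0,0],[0,0.31,0,0,0,0,0],[0,0.38,0,0,0,0,0],[0,0.45,0,0,0,0,0],[0,0.52,0,0,0,0,0],[0,0.58,0,0,0,0,0],[0,0.61,0,0,0,0,0],[0,0.61,0,0,0,0,0]]'
```

```text
clock: 48.78
position: [0.3491, -0.3708, 0.1224]
tool_rot: [3.139, -0.001, 1.335]
force: [-0.5, 0.1, 1.0]
grip_width: -0.0002
finger_force: 0.0
clock: 50.02
position: [0.467, -0.3999, 0.1214]
tool_rot: [3.14, -0.001, 1.333]
force: [-0.8, -0.2, 0.3]
grip_width: 0.0
finger_force: 0.0
```

No end force this time, so the handle should have dropped over by itself. I retreat, lift and check.

```bash
python3 -m inch '[[0,-0.2,0,0,0,0,0],[0,-0.3,0,0,0,0,0],[0,-0.3,-0.3,0,0,0,0],[0,-0.3,-0.6,0,0,0,0],[0,-0.3,-0.8,0,0,0,0],[0,-0.3,-0.8,0,0,0,0],[0,-0.3,-0.8,0,0,0,0],[0,-0.3,-0.8,0,0,0,0]]'
python3 - <<'E'
from h import *
f=grab('side'); save('s7.png',f['img'][130:370,210:430],2.5)
W=world(f); m=(W[...,2]>.115)&(W[...,2]<.14)&(W[...,1]<-.33)&(W[...,1]>-.5)&(W[...,0]>.35)&(W[...,0]<.6); print(W[m].mean(0),m.sum())
e=np.array([np.cos(-.234),np.sin(-.234)])
for mm in((.1,.04,.14),): pass
q=W[m][:,:2]-[.456,-.396]; t=(q@e); z=W[m][:,2]-.055; print('lean',np.median(np.arctan2(t,z)), 'tip lean',np.arctan2(t,z)[z>.068].mean())
for n in('top','side'):
  g=grab(n); c=moulds(g,.027,.06,box=(.3,.8,-.3,.3)); print(n,[np.round(k[:6],0).tolist() for k in c])
E
```

```text
clock: 51.02
position: [0.4078, -0.3856, 0.2804]
tool_rot: [3.141, -0.001, 1.333]
force: [0.7, -0.5, 0.3]
grip_width: -0.0004
finger_force: 0.0
[ 0.50136109 -0.41131325  0.12406279] 156
lean 0.5874402578732911 tip lean 0.5950631129036495
top [[605.0, 77.0, 35.0, 94.0, 63.0, -89.0], [433.0, 87.0, 35.0, 62.0, 60.0, -70.0], [434.0, -94.0, 34.0, 99.0, 61.0, -84.0]]
side [[610.0, -104.0, 35.0, 89.0, 60.0, -79.0]]
```

View pics/s7.png

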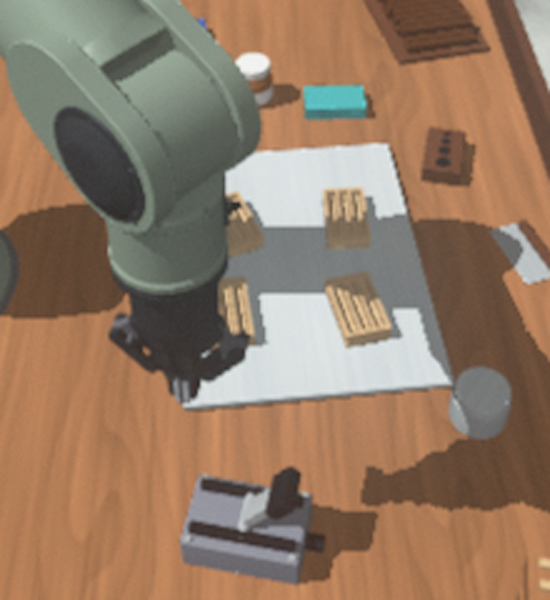

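The handle is on, with a lean of 0.595. Mould A seems to have been knocked about 3 cm in x, so I clear the arm and check everything once more.

```bash
python3 -m inch '[[-0.3,0.2,-0.1,0,0,0,0],[-0.6,0.4,-0.1,0,0,0,0],[-0.8,0.6,-0.1,0,0,0,0],[-0.8,0.6,-0.1,0,0,0,0],[-0.8,0.6,-0.1,0,0,0,0],[-0.8,0.6,-0.1,0,0,0,0]]'
python3 - <<'E'
from h import *
for n in('top','side'):
  f=grab(n); W=world(f); c=f['img'].astype(int); print(n)
  m=(W[...,2]>.025)&(W[...,2]<.09)&(c[...,0]-c[...,2]>30)&(W[...,0]>.3)&(W[...,0]<.75)&(abs(W[...,1])<.27)
  k,l,s,ce=cv2.connectedComponentsWithStats(m.astype(np.uint8))
  for i in range(1,k):
    if s[i,4]<150: continue
    p=W[l==i]; A=np.c_[p[:,:2]-p[:,:2].mean(0),np.ones(len(p))]; b=np.linalg.lstsq(A,p[:,2],rcond=None)[0]
    r=cv2.minAreaRect((p[:,:2]*1000).astype(np.float32)); print(np.round(r[0]),np.round(r[1]),'tilt',np.round(np.hypot(*b[:2]),3),'z95',np.percentile(p[:,2],95).round(3))
save('t8.png',grab('top')['img'][100:300,220:480],3)
E
```

```text
clock: 51.92
position: [0.4869, -0.569, 0.3015]
tool_rot: [3.14, -0.001, 1.333]
force: [1.0, 0.3, 0.4]
grip_width: -0.0001
finger_force: 0.0
top
[605. -93.] [ 61. 100.] tilt 0.025 z95 0.042
[606.  75.] [62. 98.] tilt 0.014 z95 0.043
[441.  69.] [ 62. 100.] tilt 0.008 z95 0.043
[434. -94.] [ 61. 100.] tilt 0.004 z95 0.043
side
```

View pics/t8.png

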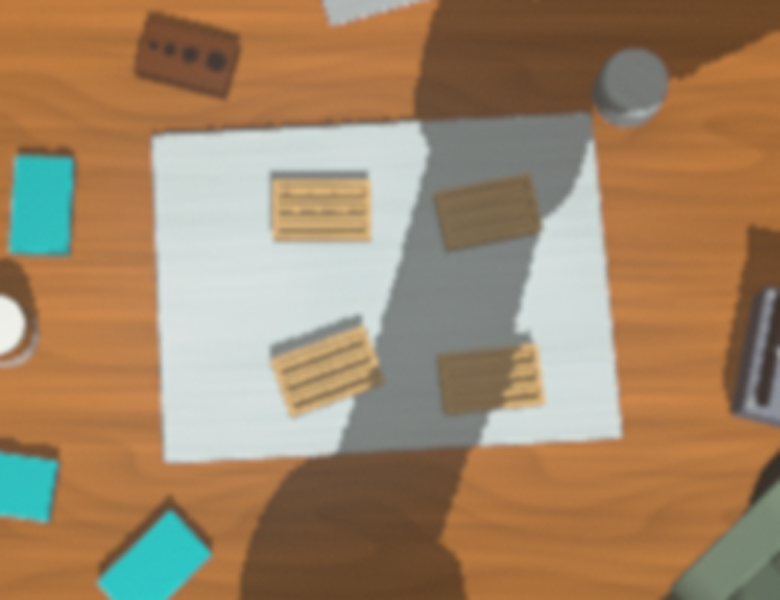

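All four are flat on the plate, grooves up: (320,207), (487,212), (325,370) and (490,378). I hand in.

```bash
python3 -c "
from workcell import bot
print(bot.job_done())"
```

```text
the job is handed in; nothing more can be done
None
```

I threw the isolator off, turned all four moulds grooves up and flat on the plate, threw the handle fully back to on, and handed the job in at about 52 s; the hand-in gave no verdict back.

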